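# Turn a flange plate home against its peg and stop, then clamp it

## Task

Set the notched aluminium flange plate up for welding in its fixture: bring its notched corner onto the locating peg and push the opposite corner so that the plate turns about the peg until its edge bears firmly on the adjustable stop, then close the hold-down clamp so that its rubber foot presses on the plate. The stop holds a set angle and is only finger-tight, so press gently enough not to shift it. In the end the plate is clamped fully home on peg and stop, and the welding magnet and small dropout plate nearby are left alone.

Things in the scene. Friction and masses are not known exactly. Their poses are not given: they have to be found in the camera images.
- fixture: Fixed dark steel base plate 235 x 235 x 12 mm on the table (top at z = 0.012) with a grid of bores. Origin: centre of its underside. Its x points away from the robot (to peg and stop), its y left (to the clamp). Turned up to 0.18 rad either way; peg, stop and clamp go with it.
- flange: Loose aluminium plate 130 x 95 x 10 mm, 0.3 to 0.45 kg, flat on the fixture plate (top 22 mm above the table). Its frame: origin at the underside where the peg's axis lies when the notch is home; outline x -0.118..0.012, y -0.012..0.083; the 22 mm square notch removes x > -0.010 with y < 0.010. Starts turned 0.35 to 0.7 rad anticlockwise from the fixture, notch up to 14 mm short of the peg.
- push_corner (a point): The plate's free corner at half thickness (17 mm above the table), at (-0.118, 0.083) in the plate's frame. Sliding the plate takes 1 to 4 N, more if the pusher also bears down on it or drags along its edge. A push along the plate's +x on its short near edge (x = -0.118) drives the notch to the peg, and near this corner turns the plate clockwise about the peg.
- peg_axis (a point): On the axis, 5 mm above the fixture plate, of the fixed upright round steel peg, 20 mm diameter, 26 mm tall. With the notch home this point is at x = 0, y = 0 in the plate's frame, both notch faces touching the peg (so at any angle of the plate).
- stop: Adjustable stop, far side of the fixture, left of the peg: bright steel slide with a round nose towards the robot, in a dark guide block with thumb screw (top 56 mm above the table). Origin: on the nose's axis at the fixture plate's top. Slides along the fixture's x, set anew each time (within 5 mm of square); held by friction only, gives way at about 16 N.
- stop_nose (a point): Centre of the stop's round nose, radius 8 mm, 6 to 19 mm above the fixture plate; the point is 5 mm above it, 73 mm left of the peg's axis. The plate's far short edge (x = 0.012 in its frame) touches the nose when this point is at x = 0.020 in the plate's frame; the plate is then within 0.1 rad of square to the fixture.
- clamp: Hold-down clamp on the fixture's left side, a steel crank on a stiff level hinge pin along the fixture's x; stays as left, 0.3 N m moves it (5 N at the arm's end). Origin: on the pin, 32 mm above the table. Its frame: arm 66 mm to -y, 14 mm wide, top at z = 0.008; axes parallel to the fixture's when closed. Starts open, arm raised 0.75 to 1.0 rad, handle leaning left as much.
- clamp_foot (a point): Centre of the underside of the rubber foot (15 mm diameter) at the arm's end: (0, -0.066, -0.010) in the clamp's frame; closed it is 22 mm above the table, on the plate. Above it a thin spindle ends at z = 0.022 of the clamp's frame. Pressing the arm's end down, or pushing the handle upright, closes the clamp.
- clamp_grip (a point): On the axis of the handle's black grip, 15 mm in diameter, 15 mm below its top: (0, 0.012, 0.080) in the clamp's frame.
- magnet: Bystander: arrow-shaped welding magnet 50 x 100 x 16 mm, loose on the table left of the fixture, nearer the robot; origin at the centre of its underside.
- dropout: Bystander: small milled dropout plate 44 x 80 x 8 mm, loose on the table beyond the fixture; origin at the centre of its underside.
There are look-alikes about, which are no part of the job. Several things have the shape of the flange; the one meant has the colours described above.

How it is judged:
By the outcome, as a careful person would: the job done as asked, in the order asked, and still so for the second after the job is handed in, with the robot touching nothing.
It also fails if it takes over 67 s, if anything falls off the work surface, if the arm or the gripper's body presses on something with over 40 N, if the wrist force passes 120 N, or if a joint passes its speed limit or range.

## Robot

A 6-joint arm with a two-finger parallel gripper is mounted at the origin on a cart in front of the work surface, level with it; the furniture and walls round the work are solid. World frame = base frame: x ahead of the robot, y to its left, z up, the work surface at z = 0. Lengths are in m, angles in rad, forces in N, time in s.
With the tool pointing down it reaches from about 0.3 to 0.875 m from the base axis. Payload 6.4 kg.
Tool frame: the origin (TCP) lies between the finger pads; the fingertips stand ctrl.tip_extent ahead of it and the grasp point (between the pads) is the TCP (ctrl.tip_extent is the distance from the TCP to the fingertips, in m); z points along the fingers, y is the line along which they close (so a half turn about z gives the same grasp; the last joint's range is limited). The gripper opens to 85 mm and grips with 20 to 120 N. Pads are 22 mm wide; open, the fingers measure 114 mm over their backs; the gripper's body (76 mm by 85 mm) begins 54 mm behind the grasp point. The pads swing forward as they close: fully open they stand 13 mm farther back than shut.
Start: joints at [-1.42, 0.181, 1.607, -0, 1.354, -0.206], TCP at [0.201, -0.539, 0.25] pointing down, gripper open.
Joint ranges: [-2.99, 2.99], [-0.89, 2.07], [0.3, 2.58], [-1.14, 4.28], [0, 2.63], [-3.12, 3.12]. Speed limits (rad/s): [2.57, 2.57, 3.01, 3.14, 3.14, 3.14].

## Interface

Orientations are given as a unit quaternion [w, x, y, z].
In Python, from bench import ctrl gives the robot as it stands.
- The arm moves only by the tool send_rows, never from a script. Its arguments are lists of equal length, an entry for each row: "dr": the turn, a rotation vector about the tool's x, y, z in units of 6 degrees (1.0 is 6 degrees), a list of three; "xyz": the shift along the tool's x, y, z in cm, a list of three; "jaw": the opening in per cent of the stroke, from 0 (shut) to 100 (fully open). In form: {"dr": [[wx, wy, wz], ...], "xyz": [[dx, dy, dz], ...], "jaw": [jaw, ...]}. A call has exactly 8 rows; each row is the pose to reach, as a shift and turn from the pose commanded when the call began, along the tool's axes at that moment; what a row does not reach only later rows make up. A row lasts 1/8 s, in which the tool goes at most 62.5 mm and 10.7 degrees, less where a joint would pass 70% of its speed; a pose out of reach is approached as far as the arm can. A call with a gripper value outside its range is refused whole. The fingers move at their own pace and stop on an object; the grip force is fixed at half the most. Time passes only in rows, so rows that repeat a pose let the fingers close, or fill a call up. It gives the time, the measured TCP pose, the force, the opening and the grip force at its end, in the units of the state.
- ctrl.get_obs(): the state, without advancing time (a new reading comes with each control period).
- ctrl.camera(name): name is "scene" or "top" or "wrist"; returns the picture (400x640x3 uint8, red, green, blue); there is no depth.
- ctrl.calibration(name): a dict with "camera_matrix" (3x3 intrinsics, pixels), "world_from_camera" (4x4, takes a point from camera to world coordinates). Camera axes: x right, y up, looking along -z (the intrinsics and any distortion apply to the point x, -y, -z); pixel columns grow to the right and rows downward; lengths in m; the calibration is good to about 2 mm. A picture is of the moment at which its call begins: read the wrist's pose just before it. calibration takes no time and is no camera call; for the wrist camera it gives the pose at the moment of the call.
- ctrl.hand_in(): hands the job in; it is judged then, once.
The state is a dict: "time_s": time; "q": joint angles; "dq": joint speeds; "joint_efforts": joint torques, N m; "eef_pos": TCP position; "eef_rot": TCP orientation; "wrist_force": force on the tool from outside, world axes, zero at the start; "torque": the same for the moment, N m; "opening": opening from 0.0 (shut) to 1.0 (fully open); "grasp_force": force on a finger pad.
Only numpy, scipy, OpenCV 4.12 (cv2) and the standard library are available. Lean on these libraries where they do the work, as an engineer would, in place of code of your own. Each camera call takes 0.05 s, during which the arm holds its last target. There are 200 camera calls.

## Working session

There is one attempt and no reset: what is moved stays moved. The work goes in short steps, Python scripts to look and compute and a tool call to move; the robot and the scene stay as the last step left them, time stands still between calls to the robot, and variables do not carry over. Pictures are saved under pics/ and viewed, at most 10 in all, crops included, and the job is handed in when it is done.

Besides the shell and the picture viewer there is one more tool, called after "Call:" by a JSON object that holds its "method" and its "body". send_rows: Moves the arm, as the interface text tells. Its arguments: {"type":"object","properties":{"dr":{"type":"array","items":{"type":"array","items":{"type":"number"}}},"xyz":{"type":"array","items":{"type":"array","items":{"type":"number"}}},"jaw":{"type":"array","items":{"type":"number"}}},"required":["dr","xyz","jaw"]}

```bash
mkdir -p pics; ls
python3 - <<'E'
from bench import ctrl
import cv2,numpy as np
print(ctrl.get_obs(),ctrl.tip_extent)
for n in("scene","top"):
    cv2.imwrite(f"pics/{n}0.png",cv2.cvtColor(ctrl.camera(n),cv2.COLOR_RGB2BGR)); c=ctrl.calibration(n); print(n,c)
E
```

```text
pics
{'time_s': 0.0, 'q': array([-1.42028812e+00,  1.81548401e-01,  1.60802324e+00, -3.63515905e-05,
        1.35375763e+00, -2.06280893e-01]), 'dq': array([ 0.00093679,  0.00072348,  0.00122861, -0.0003458 ,  0.00101899,
        0.00066615]), 'joint_efforts': array([-1.64126810e-03, -4.44875479e+01, -3.51338053e+01, -4.38600982e-04,
        9.05655732e-03, -2.30514172e-05]), 'eef_pos': array([ 0.20076595, -0.53825939,  0.24937261]), 'eef_rot': array([-8.68464224e-04,  9.84128780e-01,  1.77453629e-01,  6.47169528e-06]), 'wrist_force': array([-0.91590103, -1.22581136,  0.08654022]), 'torque': array([ 0.00121638, -0.0222412 ,  0.03268782]), 'grasp_force': 0.0, 'opening': 1.001542636049241} 0.019
scene {'camera_matrix': array([[490.29988895,   0.        , 314.44502983],
       [  0.        , 490.29988895, 208.09551757],
       [  0.        ,   0.        ,   1.        ]]), 'world_from_camera': array([[ 0.70530377,  0.29776285, -0.64333808, -0.07684573],
       [-0.7088382 ,  0.30869992, -0.634234  , -0.8998796 ],
       [ 0.00974709,  0.90335023,  0.4287929 ,  0.55885927],
       [ 0.        ,  0.        ,  0.        ,  1.        ]])}
top {'camera_matrix': array([[438.10975828,   0.        , 321.71164537],
       [  0.        , 438.10975828, 199.19573788],
       [  0.        ,   0.        ,   1.        ]]), 'world_from_camera': array([[ 9.55491616e-03,  9.94689465e-01, -1.02477179e-01,
         4.93910450e-01],
       [-9.99952047e-01,  9.72457355e-03,  1.15609053e-03,
        -2.06428472e-01],
       [ 2.14649793e-03,  1.02461218e-01,  9.94734684e-01,
         1.22555141e+00],
       [ 0.00000000e+00,  0.00000000e+00,  0.00000000e+00,
         1.00000000e+00]])}
```

View pics/scene0.png

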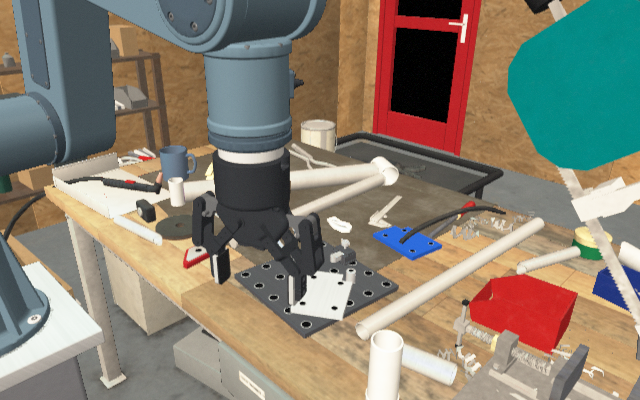

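View pics/top0.png

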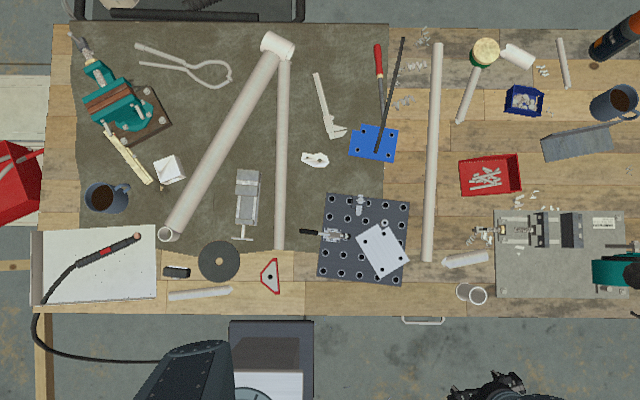

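The scene view shows the arm partly hiding the fixture. In the top view the dark fixture plate is at (363,239), the flange at (382,250), the stop at (361,203), the clamp at (325,234) and the red magnet at (270,277). I'll enlarge the top view.

```bash
cat > h.py <<'E'
from bench import ctrl
import cv2,numpy as np
def ray(n,uv,z,c=None):
    c=c or ctrl.calibration(n); K=c["camera_matrix"];T=c["world_from_camera"]
    uv=np.atleast_2d(np.array(uv,float)); d=np.c_[(uv[:,0]-K[0,2])/K[0,0],-(uv[:,1]-K[1,2])/K[1,1],-np.ones(len(uv))]@T[:3,:3].T
    o=T[:3,3]; return o+d*((z-o[2])/d[:,2])[:,None]
def proj(n,p,c=None):
    c=c or ctrl.calibration(n); K=c["camera_matrix"];T=c["world_from_camera"]
    q=(np.atleast_2d(p)-T[:3,3])@T[:3,:3]; return np.c_[K[0,2]-K[0,0]*q[:,0]/q[:,2],K[1,2]+K[1,1]*q[:,1]/q[:,2]]
def save(n,im): cv2.imwrite("pics/"+n,cv2.cvtColor(im,cv2.COLOR_RGB2BGR))
E
python3 - <<'E'
from h import *
im=cv2.cvtColor(cv2.imread("pics/top0.png"),cv2.COLOR_BGR2RGB)
save("top0c.png",cv2.resize(im[180:300,290:430],None,fx=5,fy=5,interpolation=cv2.INTER_CUBIC)[:600,:700])
b=(im.max(2)>170)&(im.max(2).astype(int)-im.min(2)<35); m=np.zeros(b.shape,np.uint8); m[215:285,345:415]=b[215:285,345:415]
m=cv2.morphologyEx(m,cv2.MORPH_CLOSE,np.ones((5,5)))
c=max(cv2.findContours(m,0,1)[0],key=cv2.contourArea); r=cv2.minAreaRect(c);print(r);print(ray("top",cv2.boxPoints(r),.022))
print(cv2.approxPolyDP(c,2.5,True)[:,0])
d=(im.max(2)<100).astype(np.uint8); d[:185]=0;d[295:]=0;d[:,:305]=0;d[:,420:]=0
d=cv2.morphologyEx(d|m,cv2.MORPH_CLOSE,np.ones((9,9)));d=cv2.morphologyEx(d,cv2.MORPH_OPEN,np.ones((19,19)))
c=max(cv2.findContours(d,0,1)[0],key=cv2.contourArea); r=cv2.minAreaRect(c);print(r);print(ray("top",cv2.boxPoints(r),.012))
E
```

```text
((382.03851318359375, 248.69232177734375), (48.86967849731445, 36.09410858154297), 60.2551155090332)
[[ 0.51628061 -0.29788724  0.022     ]
 [ 0.56618694 -0.38398416  0.022     ]
 [ 0.45117621 -0.44940913  0.022     ]
 [ 0.40224578 -0.36386507  0.022     ]]
[[386 220]
 [356 237]
 [380 278]
 [409 260]]
((363.0723876953125, 238.9027099609375), (87.05974578857422, 85.76618194580078), 6.911227226257324)
[[ 0.40693171 -0.19068311  0.012     ]
 [ 0.6417448  -0.21684884  0.012     ]
 [ 0.61472942 -0.45773964  0.012     ]
 [ 0.38091665 -0.42688743  0.012     ]]
```

View pics/top0c.png

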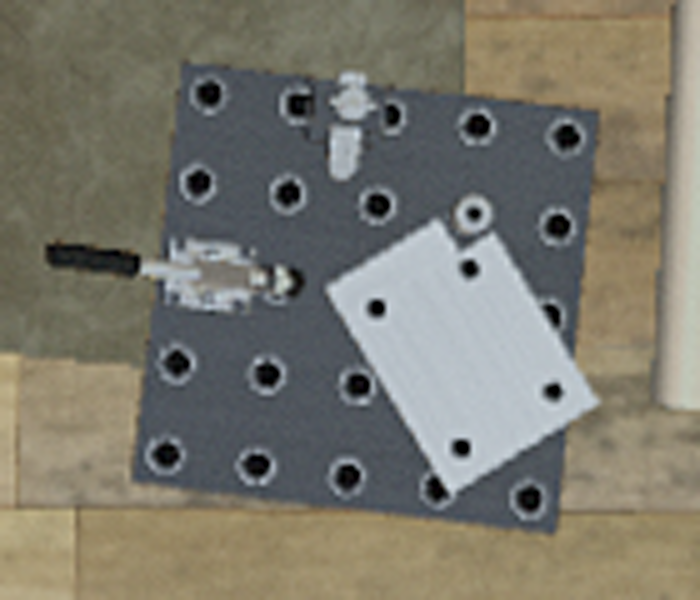

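The crop shows the peg at crop (473,212), the notch at (455,243) just short of it, the free push corner at (452,495), the stop nose at (342,178), the clamp foot near (287,282) and the handle at (95,258). Next I compute the frames.

Run:
```python
from h import *
f=lambda u,v:(290+u/5,180+v/5)
print("peg",ray("top",f(473,212),.038),"nosefront",ray("top",f(342,181),.031), "foot spindle",ray("top",f(285,280),.1),"grip end",ray("top",f(50,253),.07),"pin",ray("top",f(215,272),.035))
P=ray("top",f(473,212),.038)[0,:2]
A,B,C,D=[ray("top",f(*p),.022)[0,:2] for p in((328,288),(452,495),(598,403),(443,222))]
print(A,B,C,np.linalg.norm(A-B),np.linalg.norm(B-C))
x=(A-B)/np.linalg.norm(A-B);th=np.arctan2(x[1],x[0]); y=np.array([-x[1],x[0]])
ctr=(A+C)/2; O=ctr-(-.053*x+.0355*y); print("th",th,"origin",O,"peg in plate",(P-O)@x,(P-O)@y)
for n,p in dict(pc=B,).items(): print(n,p)
```

```text
peg [[ 0.55468104 -0.37889693  0.038     ]] nosefront [[ 0.57127647 -0.30843991  0.031     ]] foot spindle [[ 0.51575226 -0.27339909  0.1       ]] grip end [[ 0.52931204 -0.15142656  0.07      ]] pin [[ 0.5209705  -0.23931372  0.035     ]]
[ 0.51312647 -0.30159975] [ 0.40192384 -0.36903761] [ 0.45212537 -0.44879083] 0.13005340699849074 0.09423783972137134
th 0.5451422040700655 origin [ 0.54635192 -0.37806709] peg in plate 0.006691537814167214 -0.005028534433023899
pc [ 0.40192384 -0.36903761]
```

Flange yaw is 0.545. The peg sits at (+6.7, −5.0) mm in the plate frame, and edge lengths match (130.0 and 94.2 mm). Plan: nudge the long left edge along plate −y, then push the near edge. First I hover nearby with the jaws shut.

Call:
{"method": "send_rows", "body": {"dr": [[0,0,-0.3],[0,0,-0.6],[0,0,-0.9],[0,0,-1.2],[0,0,-1.5],[0,0,-1.8],[0,0,-1.8],[0,0,-1.8]], "xyz": [[5,-2.2,0],[10,-4.4,0],[15.5,-6.6,0],[20.5,-8.8,2],[25.5,-11,5],[30.5,-13,8],[30.5,-13,10],[30.5,-13,10]], "jaw": [0,0,0,0,0,0,0,0]}}

```text
time_s: 1.1
eef_pos: [0.4405, -0.3086, 0.1482]
eef_rot: [-0.002, 0.963, 0.27, -0.001]
wrist_force: [-0.0, -0.0, -0.6]
opening: -0.0
grasp_force: 0.0
```

Run:
```python
from h import *
o=ctrl.get_obs();print(o["eef_pos"],o["eef_rot"],o["opening"],o["wrist_force"],o["time_s"])
c=ctrl.calibration("wrist");print(c)
save("w1.png",ctrl.camera("wrist"));save("t1.png",ctrl.camera("top"))
```

```text
[ 0.44050514 -0.30864432  0.14823331] [-0.00206518  0.96286104  0.26998729 -0.00109801] -0.0003688940761880579 [-0.03974053 -0.0394626  -0.61277648] 1.1
{'camera_matrix': array([[300.13669682,   0.        , 319.33363052],
       [  0.        , 300.13669682, 194.67357416],
       [  0.        ,   0.        ,   1.        ]]), 'world_from_camera': array([[ 0.51920031,  0.82102603,  0.23737584,  0.49994397],
       [-0.85464051,  0.50024148,  0.1390973 , -0.27339042],
       [-0.00454274, -0.27509037,  0.96140764,  0.27189185],
       [ 0.        ,  0.        ,  0.        ,  1.        ]])}
```

View pics/w1.png

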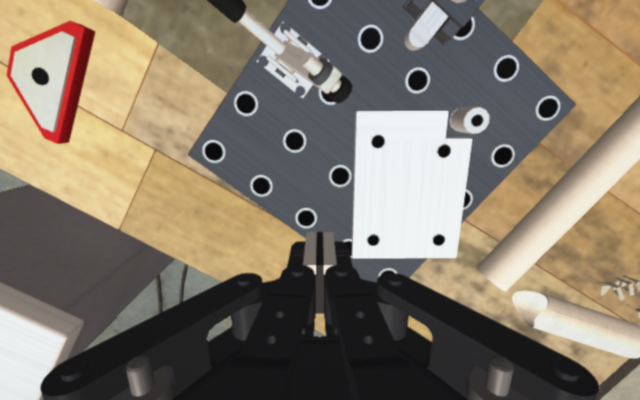

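The wrist view shows the flange with corners (357,111), (353,258) and (457,259), the notch at (447,139), the peg top at (477,120), the stop nose at (412,46) and the clamp foot at (340,90). I'll refine the numbers from these.

Run:
```python
from h import *
im=cv2.cvtColor(cv2.imread("pics/w1.png"),cv2.COLOR_BGR2RGB)
b=(im.min(2)>190).astype(np.uint8); m=np.zeros_like(b); m[100:275,345:480]=b[100:275,345:480]
m=cv2.morphologyEx(m,cv2.MORPH_OPEN,np.ones((3,3)))
n,l,s,_=cv2.connectedComponentsWithStats(m); k=1+s[1:,4].argmax(); m=(l==k).astype(np.uint8)
c=max(cv2.findContours(m,0,1)[0],key=cv2.contourArea);a=cv2.approxPolyDP(c,4,True)[:,0];print(a.tolist())
W=ray("wrist",a,.022);print(W[:,:2].round(4).tolist())
print("peg",ray("wrist",(477,120),.038)[:,:2],"nose tip",ray("wrist",(411,47),.031)[:,:2])
c3=ray("wrist",[(357,111),(353,258),(457,259),(447,139)],.022)[:,:2];print(c3.round(4))
A,B,C,N=c3;print(np.linalg.norm(A-B),np.linalg.norm(B-C))
x=(A-B)/np.linalg.norm(A-B);y=np.array([-x[1],x[0]]);print("th",np.arctan2(x[1],x[0]))
O=(A+C)/2+.053*x-.0355*y; P=ray("wrist",(477,120),.038)[0,:2]; print(O,"peg in plate",(P-O)@x,(P-O)@y,"notch",(N-O)@x,(N-O)@y)
```

```text
[[357, 112], [353, 257], [455, 257], [471, 139], [445, 138], [447, 111]]
[[0.5141, -0.3026], [0.4033, -0.3705], [0.4524, -0.4516], [0.545, -0.3954], [0.5345, -0.3765], [0.5525, -0.3646]]
peg [[ 0.55579832 -0.38262056]] nose tip [[ 0.573127   -0.31044505]]
[[ 0.5148 -0.3022]
 [ 0.4025 -0.371 ]
 [ 0.4517 -0.4545]
 [ 0.5347 -0.3784]]
0.1317507952835334 0.09690182474527705
th 0.5501272179301879
[ 0.54699306 -0.38088765] peg in plate 0.006600158295938127 -0.006080578491623165 notch -0.0091746504042358 0.008564044898634582
```

Call:
{"method": "send_rows", "body": {"dr": [[0,0,0],[0,0,0],[0,0,0],[0,0,0],[0,0,0],[0,0,0],[0,0,0],[0,0,0]], "xyz": [[0,0.6,3],[0,0.6,6],[0,0.6,8],[0,0.6,9.5],[0,0.6,10.5],[0,0.6,11.2],[0,0.6,11.2],[0,0.6,11.2]], "jaw": [0,0,0,0,0,0,0,0]}}

```text
time_s: 2.2
eef_pos: [0.4447, -0.3159, 0.0388]
eef_rot: [0.0, 0.963, 0.269, 0.0]
wrist_force: [0.1, -0.0, 1.0]
opening: -0.0
grasp_force: 0.0
```

Run:
```python
from h import *
o=ctrl.get_obs();print(o["eef_pos"],o["eef_rot"],o["wrist_force"],o["time_s"])
save("w2.png",ctrl.camera("wrist"))
```

```text
[ 0.44468681 -0.31589583  0.03881621] [4.15877027e-04 9.63052843e-01 2.69312095e-01 2.08596368e-04] [ 0.05382347 -0.01358512  1.03085897] 2.2
```

View pics/w2.png

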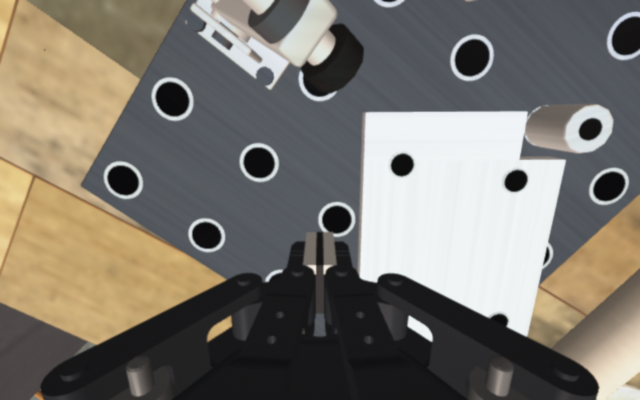

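The fingers are left of the long edge, which is at column 360. Pad edge is at column 335, so the gap is roughly 5–12 mm. I'll lower a little and push.

Call:
{"method": "send_rows", "body": {"dr": [[0,0,0],[0,0,0],[0,0,0],[0,0,0],[0,0,0],[0,0,0],[0,0,0],[0,0,0]], "xyz": [[0,0,0.2],[0,0,0.35],[0,0.2,0.35],[0,0.4,0.35],[0,0.55,0.35],[0,0.7,0.35],[0,0.85,0.35],[0,0.85,0.35]], "jaw": [0,0,0,0,0,0,0,0]}}

```text
time_s: 3.25
eef_pos: [0.4488, -0.323, 0.0348]
eef_rot: [0.0, 0.963, 0.269, 0.0]
wrist_force: [-0.3, -0.9, 0.3]
opening: -0.003
grasp_force: 0.0
```

```bash
cat >> h.py <<'E'
def plate(name="wrist",box=None):
    "flange corners by colour mask in wrist image: returns approx polygon px and world"
    im=ctrl.camera(name); b=(im.min(2)>190).astype(np.uint8)
    if box: m=np.zeros_like(b); x0,y0,x1,y1=box; m[y0:y1,x0:x1]=b[y0:y1,x0:x1]; b=m
    b=cv2.morphologyEx(b,cv2.MORPH_OPEN,np.ones((3,3)))
    c=max(cv2.findContours(b,0,1)[0],key=cv2.contourArea);a=cv2.approxPolyDP(c,4,True)[:,0]
    return im,a,ray(name,a,.022)[:,:2]
E
python3 - <<'E'
from h import *
o=ctrl.get_obs();print(o["eef_pos"],o["wrist_force"],o["torque"],o["time_s"])
im,a,W=plate("wrist",(330,60,620,330));print(a.tolist(),W.round(4).tolist())
E
```

```text
[ 0.44882281 -0.32296689  0.03480673] [-0.27408444 -0.90258081  0.28026342] [0.05554004 0.01189018 0.0058408 ] 3.25
[[349, 112], [346, 243], [359, 275], [376, 281], [384, 272], [404, 274], [519, 329], [554, 161], [507, 160], [513, 111]] [[0.5136, -0.299], [0.4601, -0.3316], [0.4485, -0.347], [0.4501, -0.3564], [0.4566, -0.3569], [0.4609, -0.3663], [0.4659, -0.4392], [0.544, -0.3911], [0.5332, -0.3724], [0.5511, -0.3603]]
```

Call:
{"method": "send_rows", "body": {"dr": [[0,0,0],[0,0,0],[0,0,0],[0,0,0],[0,0,0],[0,0,0],[0,0,0],[0,0,0]], "xyz": [[0,0.15,0],[0,0.3,0],[0,0.4,0],[0,0.5,0],[0,0.6,0],[0,0.7,0],[0,0.7,0],[0,0.7,0]], "jaw": [0,0,0,0,0,0,0,0]}}

```text
time_s: 4.3
eef_pos: [0.4522, -0.3285, 0.0346]
eef_rot: [-0.0, 0.963, 0.269, -0.0]
wrist_force: [-1.6, 1.0, 0.7]
opening: 0.001
grasp_force: 1.0
```

Run:
```python
from h import *
o=ctrl.get_obs();print(o["eef_pos"],o["wrist_force"],o["torque"],o["time_s"])
im,a,W=plate("wrist",(330,60,620,330));print(a.tolist(),W.round(4).tolist())
save("w3.png",im)
```

```text
[ 0.45215998 -0.32851096  0.0346389 ] [-1.56092217  1.01672617  0.68995879] [0.28640741 0.18304026 0.01775976] 4.3
[[334, 112], [333, 236], [349, 246], [359, 275], [376, 281], [384, 272], [404, 274], [508, 325], [540, 161], [493, 160], [500, 112]] [[0.5136, -0.299], [0.4634, -0.3297], [0.463, -0.3394], [0.452, -0.3525], [0.4536, -0.3619], [0.46, -0.3625], [0.4644, -0.3719], [0.4682, -0.4379], [0.544, -0.3911], [0.5333, -0.3724], [0.5512, -0.3612]]
```

View pics/w3.png

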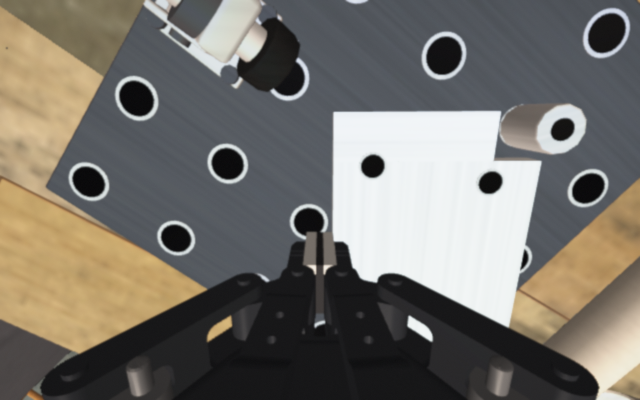

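The pad now touches the edge at about (335,236), and the force is rising. I'll push the plate 6 mm.

Call:
{"method": "send_rows", "body": {"dr": [[0,0,0],[0,0,0],[0,0,0],[0,0,0],[0,0,0],[0,0,0],[0,0,0],[0,0,0]], "xyz": [[0,0.1,0],[0,0.2,0],[0,0.3,0],[0,0.4,0],[0,0.5,0],[0,0.6,0],[0,0.6,0],[0,0.6,0]], "jaw": [0,0,0,0,0,0,0,0]}}

```text
time_s: 5.35
eef_pos: [0.4551, -0.3336, 0.0347]
eef_rot: [-0.0, 0.963, 0.269, -0.0]
wrist_force: [-4.0, 3.2, 2.7]
opening: -0.003
grasp_force: 2.6
```

Run:
```python
from h import *
o=ctrl.get_obs();print(o["eef_pos"],o["wrist_force"],o["torque"],o["time_s"])
im,a,W=plate("wrist",(330,60,620,330));print(a.tolist(),W.round(4).tolist())
print("holes peg top",ray("wrist",(562-28,130),.038))
save("w4.png",im[60:300,280:640])
```

```text
[ 0.45513851 -0.3336023   0.03469673] [-3.96693373  3.22957974  2.65946468] [ 0.66321307  0.63431445 -0.04098413] 5.35
[[334, 112], [333, 236], [349, 246], [359, 275], [376, 281], [384, 272], [404, 274], [508, 325], [540, 162], [493, 160], [500, 112]] [[0.5165, -0.3041], [0.4664, -0.3348], [0.4659, -0.3445], [0.4549, -0.3576], [0.4565, -0.367], [0.463, -0.3676], [0.4673, -0.3769], [0.4712, -0.4429], [0.5467, -0.3965], [0.5362, -0.3775], [0.5542, -0.3663]]
holes peg top [[ 0.55115863 -0.3741749   0.038     ]]
```

View pics/w4.png

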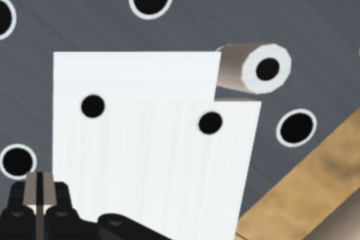

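The plate moved 5.9 mm and the peg side now meets the notch face at crop (217,50). Next I go round to the near short edge.

Call:
{"method": "send_rows", "body": {"dr": [[0,0,0],[0,0,0],[0,0,0],[0,0,0],[0,0,0],[0,0,0],[0,0,0],[0,0,0]], "xyz": [[0,-0.8,0],[-1,-0.8,-3],[-6,1,-3.5],[-8.3,4.9,-3.5],[-8.3,4.9,-2],[-8.3,4.9,-0.5],[-8.3,4.9,0],[-8.3,4.9,0]], "jaw": [0,0,0,0,0,0,0,0]}}

```text
time_s: 6.4
eef_pos: [0.4099, -0.4175, 0.0339]
eef_rot: [-0.001, 0.963, 0.27, -0.0]
wrist_force: [0.2, 0.7, 0.4]
opening: -0.002
grasp_force: 0.0
```

Call:
{"method": "send_rows", "body": {"dr": [[0,0,0],[0,0,0],[0,0,0],[0,0,0],[0,0,0],[0,0,0],[0,0,0],[0,0,0]], "xyz": [[0.15,0,0],[0.3,0,0],[0.45,0,0],[0.6,0,0],[0.7,0,0],[0.8,0,0],[0.9,0,0],[0.9,0,0]], "jaw": [0,0,0,0,0,0,0,0]}}

```text
time_s: 7.4
eef_pos: [0.4177, -0.4142, 0.0348]
eef_rot: [0.0, 0.963, 0.269, 0.0]
wrist_force: [-0.2, 0.5, 0.0]
opening: 0.005
grasp_force: 0.0
```

Run:
```python
from h import *
o=ctrl.get_obs();print(o["eef_pos"],o["wrist_force"],o["torque"],o["time_s"])
im,a,W=plate("wrist",(230,20,460,260));print(a.tolist(),W.round(4).tolist())
save("w5.png",im)
```

```text
[ 0.41768913 -0.41422126  0.03478021] [-0.15436772  0.53755904  0.04347111] [0.02895003 0.06111863 0.01114137] 7.4
[[230, 20], [232, 229], [424, 230], [446, 20]] [[0.4877, -0.3296], [0.4064, -0.3713], [0.4546, -0.4519], [0.5331, -0.4046]]
```

View pics/w5.png

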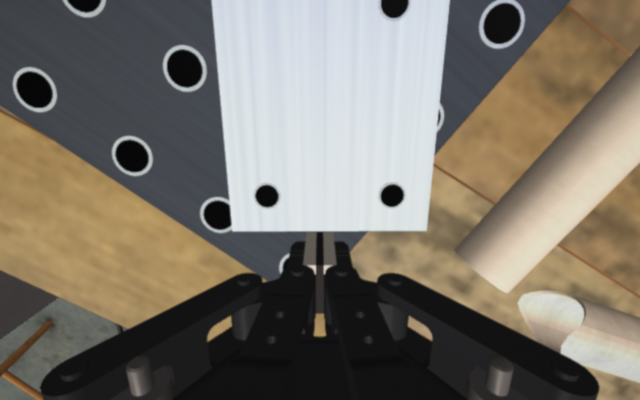

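The near edge at row 231 sits right at the pads, with no contact force yet. I'll push along +x.

Call:
{"method": "send_rows", "body": {"dr": [[0,0,0],[0,0,0],[0,0,0],[0,0,0],[0,0,0],[0,0,0],[0,0,0],[0,0,0]], "xyz": [[0.1,0,0],[0.2,0,0],[0.3,0,0],[0.4,0,0],[0.5,0,0],[0.6,0,0],[0.65,0,0],[0.65,0,0]], "jaw": [0,0,0,0,0,0,0,0]}}

```text
time_s: 8.45
eef_pos: [0.4233, -0.4108, 0.0348]
eef_rot: [-0.0, 0.963, 0.269, 0.0]
wrist_force: [-0.6, -0.4, -0.4]
opening: 0.001
grasp_force: 0.7
```

Run:
```python
from h import *
o=ctrl.get_obs();print(o["eef_pos"],o["wrist_force"],o["torque"],o["time_s"])
im,a,W=plate("wrist",(200,20,480,260));print(a.tolist(),W.round(4).tolist())
im,a,W=plate("top",(340,212,420,290));print(a.tolist(),W.round(4).tolist()); save("t5.png",im)
```

```text
[ 0.42329483 -0.41082186  0.03480467] [-0.62538006 -0.35784047 -0.38709656] [-0.0828991   0.18723086 -0.0248735 ] 8.45
[[214, 20], [233, 232], [425, 232], [446, 20], [402, 20], [393, 25], [384, 20]] [[0.49, -0.3206], [0.4109, -0.369], [0.4596, -0.4495], [0.5387, -0.4011], [0.5295, -0.3859], [0.5261, -0.3838], [0.5257, -0.3796]]Traceback (most recent call last):
  File "<stdin>", line 4, in <module>
  File "h.py", line 16, in plate
    c=max(cv2.findContours(b,0,1)[0],key=cv2.contourArea);a=cv2.approxPolyDP(c,4,True)[:,0]
ValueError: max() iterable argument is empty
```

Call:
{"method": "send_rows", "body": {"dr": [[0,0,0],[0,0,0],[0,0,0],[0,0,0],[0,0,0],[0,0,0],[0,0,0],[0,0,0]], "xyz": [[0.1,0,0],[0.2,0,0],[0.3,0,0],[0.4,0,0],[0.5,0,0],[0.6,0,0],[0.65,0,0],[0.65,0,0]], "jaw": [0,0,0,0,0,0,0,0]}}

```text
time_s: 9.55
eef_pos: [0.4242, -0.4095, 0.0348]
eef_rot: [-0.0, 0.963, 0.27, -0.004]
wrist_force: [-22.7, -8.5, 6.2]
opening: -0.001
grasp_force: 11.8
```

Run:
```python
from h import *
o=ctrl.get_obs();print(o["eef_pos"],o["wrist_force"],o["torque"],o["time_s"])
im,a,W=plate("wrist",(200,20,480,260));print(a.tolist(),W.round(4).tolist())
im=ctrl.camera("top"); save("t5.png",cv2.resize(im[180:300,290:430],None,fx=5,fy=5,interpolation=cv2.INTER_CUBIC))
```

```text
[ 0.42418387 -0.40951029  0.03475547] [-22.74235583  -8.46575181   6.21250052] [-1.37763975  3.75892794  0.08187553] 9.55
[[215, 20], [233, 233], [425, 234], [448, 20], [406, 20], [398, 26], [383, 20]] [[0.4909, -0.3199], [0.4112, -0.3679], [0.4597, -0.4487], [0.5395, -0.4003], [0.5308, -0.3858], [0.5274, -0.3843], [0.526, -0.3779]]
```

View pics/t5.png

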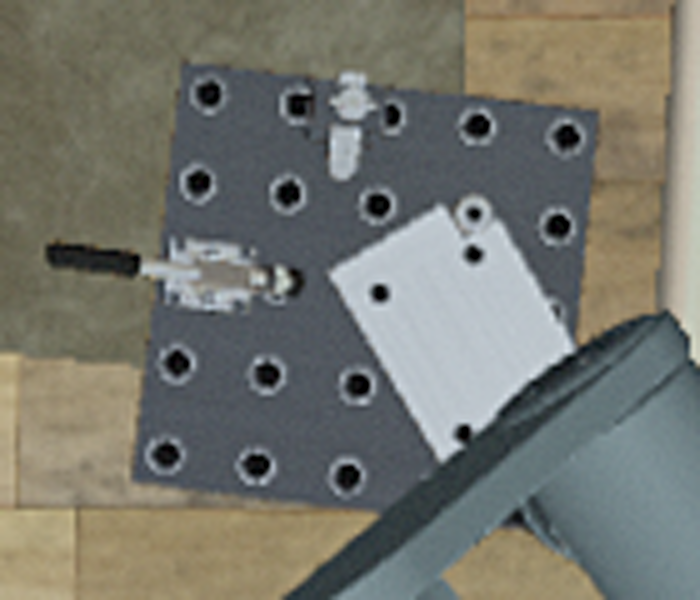

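The top crop shows the notch seated around the peg at (473,212), with the edge pinned by pad friction at 24 N. I'll back off, move out toward the push corner, then follow the arc about the peg so the pad doesn't drag.

Call:
{"method": "send_rows", "body": {"dr": [[0,0,0],[0,0,0],[0,0,0],[0,0,0],[0,0,0],[0,0,0],[0,0,0],[0,0,0]], "xyz": [[-0.6,0,0],[-1.2,0,0],[-1.2,-1,0],[-1.2,-2,0],[-1.2,-2.2,0],[-0.8,-2.2,0],[-0.6,-2.2,0],[-0.6,-2.2,0]], "jaw": [0,0,0,0,0,0,0,0]}}

```text
time_s: 10.65
eef_pos: [0.4125, -0.3919, 0.0348]
eef_rot: [0.0, 0.963, 0.269, 0.0]
wrist_force: [-0.3, 0.2, -0.1]
opening: 0.003
grasp_force: 0.0
```

```bash
cat >> h.py <<'E'
P=np.array([.5555,-.381])
def st():
    o=ctrl.get_obs();q=o["eef_rot"];y=2*np.arctan2(q[2],q[1]);t=np.array([np.cos(y),np.sin(y)]);n=np.array([t[1],-t[0]])
    f=o["wrist_force"][:2];d=P-o["eef_pos"][:2];p=np.array([d@t,d@n])
    print("t",round(o["time_s"],2),"pos",o["eef_pos"].round(4),"yaw",round(y,4),"F tool xy",(f@t).round(1),(f@n).round(1),"Fz",o["wrist_force"][2].round(1),"peg tool",p.round(4))
    return p
def arc(p,tot,n=8):
    for i in range(1,n+1):
        a=tot*i/n;c,s=np.cos(a),np.sin(a); m=p-np.array([[c,-s],[s,c]])@p; print((m*100).round(2),round(a/np.radians(6),2))
E
python3 - <<'E'
from h import *
arc(st(),.2)
im,a,W=plate("wrist",(200,20,520,260));print(a.tolist(),W.round(4).tolist())
E
```

```text
t 10.65 pos [ 0.4125 -0.3919  0.0348] yaw 0.5456 F tool xy -0.1 -0.3 Fz -0.1 peg tool [0.1279 0.0649]
[ 0.17 -0.32] 0.24
[ 0.34 -0.63] 0.48
[ 0.52 -0.94] 0.72
[ 0.71 -1.24] 0.95
[ 0.91 -1.54] 1.19
[ 1.11 -1.84] 1.43
[ 1.32 -2.13] 1.67
[ 1.54 -2.41] 1.91
[[267, 20], [275, 232], [467, 233], [499, 20], [456, 20], [449, 25], [436, 20]] [[0.4903, -0.3201], [0.4107, -0.3677], [0.4591, -0.4486], [0.5391, -0.4006], [0.53, -0.3857], [0.5271, -0.3844], [0.5258, -0.3788]]
```

Call:
{"method": "send_rows", "body": {"dr": [[0,0,0.24],[0,0,0.48],[0,0,0.72],[0,0,0.95],[0,0,1.19],[0,0,1.43],[0,0,1.67],[0,0,1.91]], "xyz": [[0.27,-0.32,0],[0.46,-0.62,0],[0.66,-0.92,0],[0.85,-1.22,0],[1.05,-1.52,0],[1.25,-1.81,0],[1.46,-2.1,0],[1.67,-2.38,0]], "jaw": [0,0,0,0,0,0,0,0]}}

```text
time_s: 11.7
eef_pos: [0.4128, -0.3629, 0.0348]
eef_rot: [-0.0, 0.985, 0.171, -0.001]
wrist_force: [-7.4, -2.2, 2.4]
opening: -0.001
grasp_force: 3.8
```

Run:
```python
from h import *
arc(st(),.2)
im,a,W=plate("wrist",(200,20,520,260));print(a.tolist(),W.round(4).tolist())
```

```text
t 11.7 pos [ 0.4128 -0.3629  0.0348] yaw 0.3436 F tool xy -7.7 -0.4 Fz 2.4 peg tool [0.1282 0.0651]
[ 0.17 -0.32] 0.24
[ 0.34 -0.63] 0.48
[ 0.52 -0.94] 0.72
[ 0.71 -1.25] 0.95
[ 0.91 -1.55] 1.19
[ 1.12 -1.84] 1.43
[ 1.33 -2.13] 1.67
[ 1.55 -2.42] 1.91
[[267, 20], [275, 232], [467, 234], [500, 20], [457, 20], [448, 25], [438, 20]] [[0.5036, -0.3079], [0.4161, -0.3384], [0.4467, -0.4275], [0.5352, -0.3968], [0.5293, -0.3804], [0.5265, -0.3777], [0.5268, -0.3731]]
```

The plate is turning rigidly with the pad, so I continue the arc.

Call:
{"method": "send_rows", "body": {"dr": [[0,0,0.24],[0,0,0.48],[0,0,0.72],[0,0,0.95],[0,0,1.19],[0,0,1.43],[0,0,1.67],[0,0,1.91]], "xyz": [[0.16,-0.32,0],[0.32,-0.63,0],[0.5,-0.94,0],[0.68,-1.25,0],[0.88,-1.55,0],[1.09,-1.84,0],[1.3,-2.13,0],[1.52,-2.42,0]], "jaw": [0,0,0,0,0,0,0,0]}}

```text
time_s: 12.75
eef_pos: [0.4188, -0.3346, 0.0347]
eef_rot: [-0.001, 0.997, 0.072, -0.001]
wrist_force: [-8.4, -0.9, 4.4]
opening: -0.0
grasp_force: 4.1
```

Run:
```python
from h import *
arc(st(),.14)
im,a,W=plate("wrist",(200,20,520,260));print(a.tolist(),W.round(4).tolist())
im=ctrl.camera("top"); save("t6.png",cv2.resize(im[180:300,290:430],None,fx=5,fy=5,interpolation=cv2.INTER_CUBIC))
```

```text
t 12.75 pos [ 0.4188 -0.3346  0.0347] yaw 0.1437 F tool xy -8.4 -0.3 Fz 4.4 peg tool [0.1287 0.0655]
[ 0.12 -0.22] 0.17
[ 0.24 -0.45] 0.33
[ 0.36 -0.67] 0.5
[ 0.49 -0.88] 0.67
[ 0.62 -1.1 ] 0.84
[ 0.76 -1.31] 1.0
[ 0.9  -1.52] 1.17
[ 1.04 -1.73] 1.34
[[268, 20], [275, 232], [468, 234], [501, 20], [459, 20], [451, 25], [438, 20]] [[0.5187, -0.2992], [0.4269, -0.3114], [0.4393, -0.4052], [0.532, -0.3925], [0.5296, -0.3757], [0.5274, -0.373], [0.5284, -0.3673]]
```

View pics/t6.png

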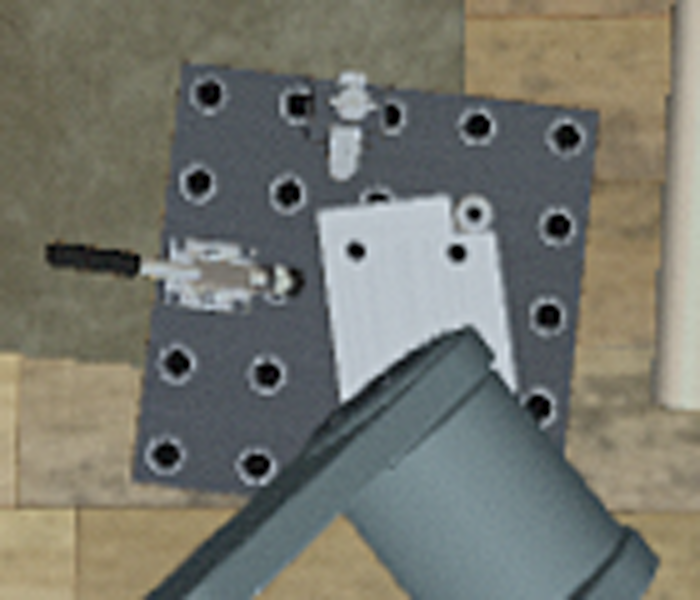

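The notch is on the peg and the far edge is about 16 mm short of the nose at crop (342,181). I'll approach in smaller moves.

Call:
{"method": "send_rows", "body": {"dr": [[0,0,0.17],[0,0,0.33],[0,0,0.5],[0,0,0.67],[0,0,0.84],[0,0,1.0],[0,0,1.17],[0,0,1.34]], "xyz": [[0.11,-0.22,0],[0.22,-0.45,0],[0.34,-0.67,0],[0.47,-0.88,0],[0.6,-1.1,0],[0.74,-1.31,0],[0.88,-1.52,0],[1.02,-1.73,0]], "jaw": [0,0,0,0,0,0,0,0]}}

```text
time_s: 13.85
eef_pos: [0.4263, -0.3157, 0.0347]
eef_rot: [-0.001, 1.0, 0.002, -0.002]
wrist_force: [-8.3, -0.6, 5.1]
opening: -0.005
grasp_force: 4.0
```

Run:
```python
from h import *
arc(st(),.04,4)
im,a,W=plate("wrist",(200,20,520,260));print(a.tolist(),W.round(4).tolist())
im=ctrl.camera("top"); save("t7.png",cv2.resize(im[190:250,340:400],None,fx=10,fy=10,interpolation=cv2.INTER_CUBIC))
```

```text
t 13.85 pos [ 0.4263 -0.3157  0.0347] yaw 0.0036 F tool xy -8.3 0.6 Fz 5.1 peg tool [0.129  0.0657]
[ 0.07 -0.13] 0.1
[ 0.13 -0.26] 0.19
[ 0.2  -0.38] 0.29
[ 0.27 -0.51] 0.38
[[269, 20], [275, 232], [467, 235], [502, 20], [460, 20], [452, 25], [439, 20]] [[0.5302, -0.2952], [0.4376, -0.294], [0.4363, -0.3882], [0.5303, -0.3893], [0.5303, -0.3724], [0.5285, -0.3694], [0.5303, -0.3639]]
```

Call:
{"method": "send_rows", "body": {"dr": [[0,0,0.05],[0,0,0.1],[0,0,0.15],[0,0,0.19],[0,0,0.24],[0,0,0.29],[0,0,0.34],[0,0,0.38]], "xyz": [[0.03,-0.07,0],[0.06,-0.13,0],[0.09,-0.2,0],[0.12,-0.26,0],[0.16,-0.32,0],[0.2,-0.38,0],[0.23,-0.45,0],[0.26,-0.51,0]], "jaw": [0,0,0,0,0,0,0,0]}}

```text
time_s: 14.95
eef_pos: [0.4289, -0.3105, 0.0346]
eef_rot: [-0.001, 1.0, -0.018, -0.002]
wrist_force: [-7.3, 1.4, 4.0]
opening: -0.001
grasp_force: 3.8
```

Run:
```python
from h import *
st()
im=ctrl.camera("top"); save("t8.png",np.vstack([cv2.resize(im[190:230,340:400],None,fx=7,fy=7,interpolation=cv2.INTER_CUBIC)]))
```

```text
t 14.95 pos [ 0.4289 -0.3105  0.0346] yaw -0.0358 F tool xy -7.3 -1.1 Fz 4.0 peg tool [0.129  0.0659]
```

View pics/t8.png

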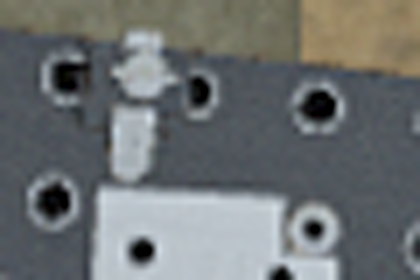

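The nose tip at (133,182) is about 2 mm short of the plate edge at row 188. That was also the end of my picture allowance (one over by my count), so I work by numbers from here.

Call:
{"method": "send_rows", "body": {"dr": [[0,0,0.03],[0,0,0.06],[0,0,0.09],[0,0,0.12],[0,0,0.15],[0,0,0.19],[0,0,0.22],[0,0,0.22]], "xyz": [[0.02,-0.04,0],[0.04,-0.08,0],[0.06,-0.12,0],[0.08,-0.17,0],[0.1,-0.21,0],[0.13,-0.25,0],[0.15,-0.29,0],[0.15,-0.29,0]], "jaw": [0,0,0,0,0,0,0,0]}}

```text
time_s: 16.0
eef_pos: [0.4305, -0.3076, 0.0346]
eef_rot: [-0.001, 1.0, -0.029, -0.002]
wrist_force: [-8.1, 0.3, 5.7]
opening: -0.0
grasp_force: 3.8
```

Run:
```python
from h import *
st()
im,a,W=plate("wrist",(200,20,520,260));print(a.tolist(),W.round(4).tolist())
```

```text
t 16.0 pos [ 0.4305 -0.3076  0.0346] yaw -0.0587 F tool xy -8.1 0.2 Fz 5.7 peg tool [0.1291 0.0659]
[[269, 20], [275, 232], [468, 235], [503, 20], [460, 20], [453, 25], [439, 20]] [[0.5353, -0.2939], [0.4431, -0.287], [0.4359, -0.3814], [0.5297, -0.3882], [0.5307, -0.3709], [0.5291, -0.3682], [0.5312, -0.3624]]
```

Call:
{"method": "send_rows", "body": {"dr": [[0,0,0.03],[0,0,0.06],[0,0,0.09],[0,0,0.12],[0,0,0.15],[0,0,0.15],[0,0,0.15],[0,0,0.15]], "xyz": [[0.02,-0.04,0],[0.04,-0.08,0],[0.06,-0.12,0],[0.08,-0.16,0],[0.1,-0.2,0],[0.1,-0.2,0],[0.1,-0.2,0],[0.1,-0.2,0]], "jaw": [0,0,0,0,0,0,0,0]}}

```text
time_s: 17.05
eef_pos: [0.4316, -0.3057, 0.0346]
eef_rot: [-0.001, 0.999, -0.037, -0.002]
wrist_force: [-7.6, 0.0, 5.5]
opening: -0.001
grasp_force: 3.7
```

```bash
cat >> h.py <<'E'
def gap(f=None):
    "top view: scan along fixture x through the nose: brightness profile, plus nose tip / plate edge"
    im=ctrl.camera("top") if f is None else cv2.cvtColor(cv2.imread(f),cv2.COLOR_BGR2RGB)
    g=im.mean(2).astype(np.float32); u=np.array([.9928,-.1197]); n0=np.array([.5722,-.3095])
    s=np.arange(-.025,.021,.001)
    acc=[]
    for o in(-.002,0,.002):
        w=np.c_[n0+s[:,None]*u+o*np.array([.1197,.9928]),np.full(len(s),.026)]; p=proj("top",w).astype(np.float32)
        acc.append(cv2.remap(g,p[:,0].reshape(1,-1),p[:,1].reshape(1,-1),cv2.INTER_LINEAR)[0])
    v=np.mean(acc,0).round().astype(int); print("profile -25..+20mm:",v.tolist())
E
python3 - <<'E'
from h import *
st(); gap("pics/top0.png"); gap()
im,a,W=plate("wrist",(200,20,520,260));d=W[0]-W[1];print(np.arctan2(d[1],d[0]),W[:3].round(4).tolist())
E
```

```text
t 17.05 pos [ 0.4316 -0.3057  0.0346] yaw -0.0744 F tool xy -7.6 0.5 Fz 5.5 peg tool [0.1291 0.0659]
profile -25..+20mm: [82, 83, 85, 86, 84, 82, 81, 83, 84, 84, 84, 83, 83, 84, 85, 85, 84, 83, 82, 81, 81, 81, 81, 82, 83, 88, 109, 132, 146, 157, 167, 173, 173, 173, 175, 175, 176, 177, 178, 178, 175, 173, 172, 173, 174, 175]
profile -25..+20mm: [148, 142, 139, 138, 146, 157, 167, 175, 186, 192, 193, 194, 193, 193, 192, 193, 194, 195, 195, 196, 197, 198, 198, 193, 184, 175, 169, 162, 156, 161, 166, 170, 172, 175, 177, 177, 177, 178, 179, 179, 177, 174, 174, 175, 176, 177]
-0.08995340459123004 [[0.5366, -0.2936], [0.4445, -0.2852], [0.4359, -0.3795]]
```

Call:
{"method": "send_rows", "body": {"dr": [[0,0,0.02],[0,0,0.04],[0,0,0.06],[0,0,0.08],[0,0,0.1],[0,0,0.1],[0,0,0.1],[0,0,0.1]], "xyz": [[0.02,-0.03,0],[0.04,-0.05,0],[0.05,-0.08,0],[0.06,-0.11,0],[0.07,-0.13,0],[0.07,-0.13,0],[0.07,-0.13,0],[0.07,-0.13,0]], "jaw": [0,0,0,0,0,0,0,0]}}

```text
time_s: 18.15
eef_pos: [0.4322, -0.3047, 0.0346]
eef_rot: [-0.001, 0.999, -0.042, -0.002]
wrist_force: [-8.6, -1.3, 4.9]
opening: -0.002
grasp_force: 4.3
```

Run:
```python
from h import *
st(); gap()
im,a,W=plate("wrist",(200,20,520,260));d=W[0]-W[1];print(np.arctan2(d[1],d[0]),W[:3].round(4).tolist())
```

```text
t 18.15 pos [ 0.4322 -0.3047  0.0346] yaw -0.0848 F tool xy -8.4 2.0 Fz 4.9 peg tool [0.1293 0.0656]
profile -25..+20mm: [150, 143, 139, 136, 137, 140, 145, 160, 180, 191, 193, 195, 194, 194, 193, 193, 194, 194, 195, 195, 196, 197, 198, 195, 190, 184, 177, 167, 159, 163, 167, 170, 171, 172, 175, 176, 178, 179, 180, 180, 176, 173, 172, 174, 176, 177]
-0.10044191168774141 [[0.5373, -0.2937], [0.4453, -0.2844], [0.4357, -0.3781]]
```

Call:
{"method": "send_rows", "body": {"dr": [[0,0,0],[0,0,0],[0,0,0],[0,0,0],[0,0,0],[0,0,0],[0,0,0],[0,0,0]], "xyz": [[0.02,-0.02,0],[0.04,-0.04,0],[0.06,-0.06,0],[0.06,-0.06,0],[0.06,-0.06,0],[0.06,-0.06,0],[0.06,-0.06,0],[0.06,-0.06,0]], "jaw": [0,0,0,0,0,0,0,0]}}

```text
time_s: 19.25
eef_pos: [0.4324, -0.3044, 0.0346]
eef_rot: [-0.0, 0.999, -0.042, -0.002]
wrist_force: [-11.3, -0.6, 5.8]
opening: 0.002
grasp_force: 5.4
```

Run:
```python
from h import *
st(); gap()
im,a,W=plate("wrist",(200,20,520,260));d=W[0]-W[1];print(np.arctan2(d[1],d[0]),W[:3].round(4).tolist())
```

```text
t 19.25 pos [ 0.4324 -0.3044  0.0346] yaw -0.0847 F tool xy -11.2 1.6 Fz 5.8 peg tool [0.1291 0.066 ]
profile -25..+20mm: [149, 143, 139, 136, 137, 140, 144, 160, 179, 190, 192, 194, 194, 193, 193, 193, 193, 194, 195, 195, 196, 197, 197, 195, 190, 185, 177, 167, 159, 163, 167, 169, 171, 173, 175, 176, 177, 178, 179, 180, 176, 172, 172, 174, 176, 177]
-0.10048164055410079 [[0.5375, -0.2933], [0.4455, -0.2841], [0.4358, -0.3783]]
```

The edge is on the stop: a 0.6 mm command added 3 N with no motion, and the nose profile is unchanged. Now I check the notch faces against the peg by top-view profiles.

```bash
cat >> h.py <<'E'
def prof(name,im,c,u,s,z,offs):
    g=im.mean(2).astype(np.float32);n=np.array([-u[1],u[0]])
    for o in offs:
        w=np.c_[c+s[:,None]*u+o*n,np.full(len(s),z)];p=proj(name,w).astype(np.float32)
        print(o,cv2.remap(g,p[:,0].reshape(1,-1),p[:,1].reshape(1,-1),cv2.INTER_LINEAR)[0].round().astype(int).tolist())
E
python3 - <<'E'
from h import *
im=ctrl.camera("top"); s=np.arange(-.016,.021,.001); th=-.1;x=np.array([np.cos(th),np.sin(th)]);y=np.array([-x[1],x[0]])
c=ray("top",(384.6,222.4),.038)[0,:2]
# peg centre by bright/dark: circle on crop
print("along +y");prof("top",im,c,y,s,.024,(-.003,0,.003))
print("along -x");prof("top",im,c,-x,s,.024,(-.003,0,.003))
w=ctrl.camera("wrist");c2=ctrl.calibration("wrist");print("peg px wrist",proj("wrist",[[*P,.022],[*P,.038]]))
E
```

```text
along +y
-0.003 [83, 81, 79, 93, 110, 127, 151, 176, 184, 165, 150, 118, 80, 45, 39, 42, 43, 72, 99, 129, 156, 179, 177, 157, 134, 131, 132, 137, 162, 189, 206, 203, 200, 198, 197, 197, 197, 197]
0 [85, 86, 90, 104, 118, 136, 158, 182, 181, 169, 155, 116, 71, 33, 29, 27, 35, 66, 96, 124, 157, 190, 182, 170, 159, 149, 138, 141, 169, 194, 204, 200, 197, 196, 195, 194, 195, 195]
0.003 [87, 87, 88, 92, 95, 112, 136, 159, 172, 182, 186, 163, 141, 125, 116, 111, 121, 135, 154, 165, 176, 184, 166, 146, 135, 133, 129, 147, 173, 202, 202, 200, 198, 197, 195, 195, 195, 194]
along -x
-0.003 [85, 85, 87, 89, 98, 115, 131, 148, 163, 181, 168, 158, 146, 129, 112, 111, 124, 138, 153, 165, 177, 174, 172, 169, 168, 167, 172, 186, 198, 202, 200, 199, 197, 195, 193, 194, 194, 195]
0 [85, 87, 91, 96, 113, 132, 151, 163, 174, 171, 141, 108, 73, 43, 11, 19, 35, 56, 88, 121, 146, 159, 172, 174, 170, 166, 175, 188, 199, 198, 197, 196, 196, 197, 197, 197, 198, 198]
0.003 [87, 87, 87, 90, 111, 130, 150, 166, 182, 174, 154, 132, 92, 45, 7, 17, 33, 54, 89, 125, 146, 162, 176, 171, 162, 156, 171, 184, 195, 196, 197, 197, 196, 195, 194, 194, 193, 193]
peg px wrist [[491.61869408 -55.21555986]
 [518.42244566 -80.58083254]]
```

The x face is in contact. The y face is ambiguous, with a gap of 1 mm at most, so I drag the pad gently toward plate −y to seat it.

Call:
{"method": "send_rows", "body": {"dr": [[0,0,0],[0,0,0],[0,0,0],[0,0,0],[0,0,0],[0,0,0],[0,0,0],[0,0,0]], "xyz": [[0,0.03,0],[0,0.06,0],[0,0.09,0],[0,0.12,0],[0,0.12,0],[0,0.12,0],[0,0.12,0],[0,0.12,0]], "jaw": [0,0,0,0,0,0,0,0]}}

```text
time_s: 20.45
eef_pos: [0.4323, -0.3045, 0.0344]
eef_rot: [-0.001, 0.999, -0.042, -0.002]
wrist_force: [-9.0, 1.3, 5.6]
opening: -0.003
grasp_force: 4.8
```

Run:
```python
from h import *
st(); gap()
im,a,W=plate("wrist",(200,20,520,260));d=W[0]-W[1];print(a.tolist(),np.arctan2(d[1],d[0]),W[:3].round(4).tolist())
im=ctrl.camera("top"); s=np.arange(.004,.021,.001); th=-.1;x=np.array([np.cos(th),np.sin(th)]);y=np.array([-x[1],x[0]])
c=ray("top",(384.6,222.4),.038)[0,:2]
prof("top",im,c,y,s,.024,(-.003,0,.003))
```

```text
t 20.45 pos [ 0.4323 -0.3045  0.0344] yaw -0.0847 F tool xy -9.1 -0.5 Fz 5.6 peg tool [0.1292 0.0658]
profile -25..+20mm: [150, 143, 138, 134, 136, 140, 145, 160, 180, 191, 193, 195, 194, 193, 192, 193, 194, 195, 195, 195, 195, 197, 198, 195, 190, 185, 177, 167, 159, 162, 165, 168, 171, 174, 175, 176, 177, 178, 179, 180, 177, 173, 172, 174, 177, 178]
[[269, 20], [275, 233], [468, 235], [503, 20], [460, 20], [452, 25], [439, 20]] -0.10066416903423084 [[0.5374, -0.2936], [0.445, -0.2842], [0.4359, -0.3783]]
-0.003 [156, 179, 177, 158, 137, 133, 133, 136, 161, 188, 205, 202, 199, 198, 197, 196, 196]
0 [157, 190, 182, 168, 157, 148, 138, 142, 168, 192, 202, 200, 197, 197, 196, 196, 196]
0.003 [175, 183, 165, 146, 134, 132, 128, 146, 173, 202, 202, 199, 197, 197, 196, 195, 196]
```

Call:
{"method": "send_rows", "body": {"dr": [[0,0,0],[0,0,0],[0,0,0],[0,0,0],[0,0,0],[0,0,0],[0,0,0],[0,0,0]], "xyz": [[0.02,0.05,0],[0.04,0.1,0],[0.04,0.15,0],[0.04,0.2,0],[0.04,0.2,0],[0.04,0.2,0],[0.04,0.2,0],[0.04,0.2,0]], "jaw": [0,0,0,0,0,0,0,0]}}

```text
time_s: 21.6
eef_pos: [0.4322, -0.3054, 0.0338]
eef_rot: [-0.002, 0.999, -0.042, -0.003]
wrist_force: [-9.5, 3.9, 5.8]
opening: -0.0
grasp_force: 4.5
```

Run:
```python
from h import *
st(); gap()
im,a,W=plate("wrist",(200,20,520,260));d=W[0]-W[1];print(a.tolist(),np.arctan2(d[1],d[0]),W[:3].round(4).tolist())
im=ctrl.camera("top"); s=np.arange(.004,.021,.001); th=-.1;x=np.array([np.cos(th),np.sin(th)]);y=np.array([-x[1],x[0]])
c=ray("top",(384.6,222.4),.038)[0,:2]
prof("top",im,c,y,s,.024,(-.003,0,.003))
```

```text
t 21.6 pos [ 0.4322 -0.3054  0.0338] yaw -0.0846 F tool xy -9.8 -3.1 Fz 5.8 peg tool [0.1292 0.0649]
profile -25..+20mm: [150, 142, 138, 135, 136, 139, 145, 160, 180, 191, 192, 194, 194, 193, 192, 193, 194, 195, 195, 195, 196, 196, 197, 194, 189, 184, 177, 168, 161, 163, 167, 169, 171, 172, 175, 176, 177, 178, 180, 180, 177, 173, 173, 175, 177, 177]
[[266, 20], [273, 233], [467, 236], [502, 20]] -0.09831727610881072 [[0.5372, -0.2933], [0.4452, -0.2842], [0.4357, -0.3783]]
-0.003 [156, 178, 176, 157, 136, 132, 133, 138, 162, 188, 205, 203, 200, 199, 198, 197, 197]
0 [156, 188, 181, 170, 159, 149, 138, 140, 167, 193, 202, 200, 197, 196, 194, 193, 194]
0.003 [175, 181, 164, 145, 133, 131, 127, 145, 172, 201, 202, 200, 198, 197, 195, 195, 195]
```

The pad slipped on the edge and the plate stayed put at 3 N toward −y, so the y face is home. I retreat, rise, and measure the fit and the clamp from the wrist camera.

Call:
{"method": "send_rows", "body": {"dr": [[0,0,0],[0,0,0],[0,0,0],[0,0,0],[0,0,0],[0,0,0],[0,0,0],[0,0,0]], "xyz": [[-0.6,0,0],[-1.2,0,0],[-1.2,0,-3],[-1.2,0,-7],[-1.2,0,-11],[-1.2,0,-11],[-1.2,0,-11],[-1.2,0,-11]], "jaw": [0,0,0,0,0,0,0,0]}}

```text
time_s: 22.75
eef_pos: [0.422, -0.306, 0.1433]
eef_rot: [-0.001, 0.999, -0.042, -0.001]
wrist_force: [-0.4, -0.7, 0.7]
opening: -0.001
grasp_force: 0.0
```

Run:
```python
from h import *
st(); gap()
c=ctrl.calibration("wrist");im,a,W=plate("wrist",(250,60,520,262));print(a.tolist(),W.round(4).tolist()); save("w6.png",im)
g=cv2.cvtColor(im,cv2.COLOR_RGB2GRAY); p=proj("wrist",[[*P,.038]],c)[0]; print("peg exp",p)
x0,y0=int(p[0])-30,int(p[1])-30; r=g[y0:y0+60,x0:x0+60]
H=cv2.HoughCircles(cv2.medianBlur(r,3),cv2.HOUGH_GRADIENT,1,20,param1=120,param2=10,minRadius=4,maxRadius=18);print(H+[x0,y0,0] if H is not None else None)
dk=(r<50).astype(np.uint8);n,l,s,ce=cv2.connectedComponentsWithStats(dk);print([(s[i,4],(ce[i]+[x0,y0]).round(1).tolist()) for i in range(1,n) if s[i,4]>15])
for nm,m in (("black<45",g<45),):
    m=m.astype(np.uint8);m[235:]=0;n,l,s,ce=cv2.connectedComponentsWithStats(m);print([(s[i].tolist(),ce[i].round(1).tolist()) for i in range(1,n) if s[i,4]>60])
np.savez("w6.npz",im=im,K=c["camera_matrix"],T=c["world_from_camera"])
```

```text
t 22.75 pos [ 0.422  -0.306   0.1433] yaw -0.0843 F tool xy -0.3 0.7 Fz 0.7 peg tool [0.1393 0.0635]
profile -25..+20mm: [149, 142, 137, 133, 135, 140, 147, 161, 179, 190, 192, 195, 195, 193, 193, 193, 194, 194, 195, 195, 196, 197, 198, 194, 188, 182, 175, 166, 157, 162, 166, 170, 171, 173, 175, 176, 177, 178, 178, 178, 175, 172, 172, 173, 175, 176]
[[290, 60], [291, 169], [405, 169], [414, 60]] [[0.5282, -0.2933], [0.4453, -0.2848], [0.4373, -0.379], [0.5203, -0.3862]]
peg exp [ 4.13683264e+02 -2.15930209e-01]Traceback (most recent call last):
  File "<stdin>", line 6, in <module>
cv2.error: OpenCV(4.12.0) /io/opencv/modules/imgproc/src/median_blur.dispatch.cpp:190: error: (-215:Assertion failed) !_src0.empty() in function 'medianBlur'
```

Call:
{"method": "send_rows", "body": {"dr": [[0,0,0],[0,0,0],[0,0,0],[0,0,0],[0,0,0],[0,0,0],[0,0,0],[0,0,0]], "xyz": [[1,0,-2],[3,0,-4],[4,0,-6],[4,0,-6],[4,0,-6],[4,0,-6],[4,0,-6],[4,0,-6]], "jaw": [0,0,0,0,0,0,0,0]}}

```text
time_s: 23.85
eef_pos: [0.4624, -0.3101, 0.2044]
eef_rot: [-0.0, 0.999, -0.042, -0.0]
wrist_force: [-0.5, -0.0, 0.3]
opening: 0.0
grasp_force: 0.0
```

Run:
```python
from h import *
st()
c=ctrl.calibration("wrist");im,a,W=plate("wrist",(240,20,520,262));print(a.tolist(),W.round(4).tolist()); save("w6.png",im)
g=cv2.cvtColor(im,cv2.COLOR_RGB2GRAY); p=proj("wrist",[[*P,.038]],c)[0]; print("peg exp",p)
m=(g<45).astype(np.uint8);m[235:]=0;n,l,s,ce=cv2.connectedComponentsWithStats(m)
print([(s[i].tolist(),ce[i].round(0).tolist()) for i in range(1,n) if s[i,4]>25])
x0,y0=int(p[0])-24,max(int(p[1])-20,0); print(x0,y0); print("\n".join(" ".join("%3d"%v for v in r) for r in g[y0:y0+48:2,x0:x0+44:2]))
```

```text
t 23.85 pos [ 0.4624 -0.3101  0.2044] yaw -0.0843 F tool xy -0.5 0.1 Fz 0.3 peg tool [0.0988 0.0628]
[[296, 65], [297, 196], [384, 197], [393, 91], [370, 89], [371, 66]] [[0.5732, -0.2979], [0.4449, -0.2852], [0.4359, -0.3773], [0.5421, -0.3888], [0.5458, -0.3667], [0.5663, -0.3684]]
peg exp [388.40148101  74.9348931 ]
[([218, 10, 14, 17, 191], [224.0, 18.0]), ([271, 12, 12, 16, 166], [277.0, 20.0]), ([330, 14, 9, 16, 104], [334.0, 22.0]), ([377, 15, 15, 17, 186], [384.0, 23.0]), ([430, 17, 15, 16, 186], [437.0, 24.0]), ([221, 68, 14, 15, 160], [227.0, 75.0]), ([272, 70, 14, 15, 161], [278.0, 77.0]), ([629, 72, 7, 7, 38], [632.0, 75.0]), ([382, 74, 7, 7, 42], [385.0, 77.0]), ([424, 74, 14, 15, 157], [430.0, 81.0]), ([310, 87, 8, 9, 61], [314.0, 91.0]), ([366, 97, 9, 9, 60], [370.0, 101.0]), ([120, 121, 70, 17, 1043], [154.0, 129.0]), ([267, 123, 19, 21, 239], [276.0, 132.0]), ([418, 127, 13, 13, 133], [424.0, 133.0]), ([227, 169, 12, 12, 113], [233.0, 175.0]), ([274, 171, 12, 12, 115], [279.0, 176.0]), ([413, 174, 12, 12, 113], [419.0, 180.0]), ([310, 177, 7, 7, 45], [313.0, 180.0]),
[... 1756 characters left out ...]
 239 239 231 135 124 128 169 213 216 219 221 220 199 122  88  88  87  87  88  88  88
240 240 239 228 117 131 143 150 165 181 197 185 154 115  91  88  88  89  89  87  87  89
238 238 238 232 215 223 224 225 227 211 202 198 198 198 193 125  87  86  87  87  87  86
236 237 237 235 235 240 238 237 238 237 236 237 238 239 235 137  86  87  86  87  86  86
236 236 225 210 214 235 237 238 239 238 238 238 239 239 232 126  85  86  85  86  86  85
235 200  87  47  62 164 232 238 238 238 237 238 239 239 230 118  83  83  83  82  83  83
223  89  19  17  18  60 209 237 239 238 237 239 239 239 226 111  83  84  83  83  83  83
200  36  17  18  17  30 169 237 238 238 237 239 239 239 221  98  83  82  83  83  84  84
```

Run:
```python
from h import *
pc=ray("wrist",(385.2,77.2),.038)[0]; th=-.1;x=np.array([np.cos(th),np.sin(th)]);y=np.array([-x[1],x[0]])
print("peg",pc)
e=ray("wrist",(371.9,78),.022)[0]; print("y face dist",(e-pc)[:2]@y)
e=ray("wrist",(382,89),.022)[0]; print("x face dist",(e-pc)[:2]@x)
L=ray("wrist",[(296,65),(297,196),(384,197),(370,66)],.022)[:,:2]; print("outline rel peg",[((l-pc[:2])@x).round(4) for l in L],[((l-pc[:2])@y).round(4) for l in L])
# clamp foot (black) and grip (black) two-view
T=cv2.imread("pics/t8.png")
im=ctrl.camera("top");g=cv2.cvtColor(im,cv2.COLOR_RGB2GRAY)
m=(g<60).astype(np.uint8);m[:215]=0;m[255:]=0;m[:,:290]=0;m[:,355:]=0
n,l,s,ce=cv2.connectedComponentsWithStats(m);print([(s[i].tolist(),ce[i].round(1).tolist()) for i in range(1,n) if s[i,4]>5])
```

```text
peg [ 0.55396027 -0.37816939  0.038     ]
y face dist 0.009388655606948093
x face dist -0.009103473504773165
outline rel peg [np.float64(0.0111), np.float64(-0.1178), np.float64(-0.1175), np.float64(0.0113)] [np.float64(0.0818), np.float64(0.0816), np.float64(-0.0109), np.float64(0.0119)]
[([328, 215, 4, 4, 13], [329.5, 216.2]), ([345, 216, 5, 5, 17], [347.3, 218.3]), ([299, 229, 19, 6, 82], [308.3, 231.3]), ([348, 233, 3, 6, 12], [349.1, 235.6]), ([342, 238, 13, 17, 37], [348.1, 245.5]), ([323, 250, 5, 5, 15], [325.0, 252.1])]
```

Both notch faces are home: the outline relative to the peg is −117.8..+11.2 by −10.9..+81.8 mm, against a nominal −118..12 by −12..83. Next I triangulate the clamp.

```bash
cat >> h.py <<'E'
def tri(n1,p1,n2,p2):
    o1=ctrl.calibration(n1)["world_from_camera"][:3,3];o2=ctrl.calibration(n2)["world_from_camera"][:3,3]
    d1=ray(n1,p1,0)[0]-o1;d2=ray(n2,p2,0)[0]-o2
    k=np.linalg.lstsq(np.c_[d1,-d2],o2-o1,rcond=None)[0];a,b=o1+k[0]*d1,o2+k[1]*d2
    return (a+b)/2,np.linalg.norm(a-b)
E
python3 - <<'E'
from h import *
print("grip",tri("wrist",(154,129),"top",(308.3,231.3)))
print("foot",tri("wrist",(276,132),"top",(349.1,235.6)))
im=cv2.imread("pics/w6.png");g=cv2.cvtColor(im,6)
print("\n".join(" ".join("%3d"%v for v in r) for r in g[110:150:2,186:296:3]))
E
```

```text
grip (array([ 0.52748504, -0.1731616 ,  0.06432327]), np.float64(0.0007325348166643801))
foot (array([ 0.51695805, -0.28003692,  0.08175864]), np.float64(0.0005095268704034539))
111 109 112 112 114 121 120 123 126 119  87 100  84 130 194 192 185 183 182 177 173 170 163 123  81 122  94  85  85  85  85  85  84  85  84  85 112
110 111 111 114 116 121 120 124 127 115  85  84  84 104 219 216 203 203 209 219 219 218 218 119  85 121 120  85  85  85  86  85  85  84  86  85 110
109 111 111 116 120 121 122 126 128 113  81  96  85 100 218 200  95  95 143 223 223 223 222 108  84 104 124  87  86  86  86  86  86  86  87  86 103
111 115 115 118 122 123 125 128 127 111  83 176 155 154 178 164 131 124 127 172 179 172 175 157  89 145 122  82  82  83  82  83  82  83  82  83  99
115 122 121 120 124 127 125 128 131 112  84 205 214 214 214 213 208 213 215 212 215 144 141 212 194 210 127  83  84  84  99 110  90  84  83  82  99
101 118 118 120 125 126 122 123 135 119  87 202 215 213 183 196 183 187 191 182 213 206 210 218 219 219 130  86  86 128 189 188 180 106  86  86 101
 28  78 114 122 127 128 126 121 13
[... 1337 characters left out ...]
  92 111 146 209 208 210 206 181 212 210 183 132  79  84 197 216 203 115  29  32  32  70  87  84  85  85  97
114 110 110 115 118 114 113 110 114 111  88  89 103 150 178 210 157 163 167 214 198  63  80  85 205 216 199  48  26  31  39  82  86  86  85  85  96
112 110 111 118 120 115 113 108 112 109  86 101  86  86 188 211 131 106 105 213 221 175 188 142 161 175 179  83  64  72  79  87  86  86  87  87  97
116 112 115 120 116 115 112 108 110 110  85  86  82  85 112 121 119 111 115 151 154 151 147 133  89 106 132  88  88  88  87  88  89  88  87  87  98
121 117 118 121 117 114 113 110 111 116  88  86  85  86  86  86  86  86  86  87  86  87  86  86  86  87  87  85  86  86  86  86  86  87  87  87  97
```

Clamp: pin at about (.521,−.234), raised about 0.92 rad, and the closed foot lands inside the plate edge. I'll go round to the left of the handle, high first and then down.

Call:
{"method": "send_rows", "body": {"dr": [[0,0,0.1],[0,0,0.2],[0,0,0.35],[0,0,0.35],[0,0,0.35],[0,0,0.35],[0,0,0.35],[0,0,0.35]], "xyz": [[1.5,-5,0],[3,-10,0],[4.5,-15,0],[5.6,-19.5,0],[5.6,-19.5,4],[5.6,-19.5,9],[5.6,-19.5,12.6],[5.6,-19.5,12.6]], "jaw": [0,0,0,0,0,0,0,0]}}

```text
time_s: 24.95
eef_pos: [0.5325, -0.1194, 0.076]
eef_rot: [-0.001, 0.998, -0.06, -0.003]
wrist_force: [-0.3, -1.1, -0.0]
opening: -0.0
grasp_force: 0.0
```

Run:
```python
from h import *
st()
```

```text
t 24.95 pos [ 0.5325 -0.1194  0.076 ] yaw -0.1207 F tool xy -0.1 1.1 Fz -0.0 peg tool [0.0544 0.2569]
```

Call:
{"method": "send_rows", "body": {"dr": [[0,0,0],[0,0,0],[0,0,0],[0,0,0],[0,0,0],[0,0,0],[0,0,0],[0,0,0]], "xyz": [[0.2,0.4,0],[0.2,0.8,0],[0.2,1.2,0],[0.2,1.6,0],[0.2,2.0,0],[0.2,2.3,0],[0.2,2.6,0],[0.2,2.6,0]], "jaw": [0,0,0,0,0,0,0,0]}}

```text
time_s: 25.95
eef_pos: [0.5355, -0.1368, 0.0801]
eef_rot: [-0.008, 0.998, -0.061, 0.001]
wrist_force: [9.6, 42.6, 15.3]
opening: -0.002
grasp_force: 22.8
```

Run:
```python
from h import *
st()
im=ctrl.camera("wrist");g=cv2.cvtColor(im,7);save("w7.png",im);gap()
```

```text
t 25.95 pos [ 0.5355 -0.1368  0.0801] yaw -0.1214 F tool xy 4.3 -43.5 Fz 15.3 peg tool [0.0494 0.24  ]
profile -25..+20mm: [151, 144, 139, 135, 137, 142, 149, 162, 181, 191, 193, 195, 195, 194, 194, 194, 195, 195, 195, 195, 196, 197, 198, 195, 189, 183, 176, 167, 159, 163, 167, 170, 171, 173, 175, 177, 179, 180, 180, 180, 177, 174, 174, 175, 177, 178]
```

The push jammed at 43 N because the vertical pad face locks by friction on the leaning grip's end. I back off, lower the fingers, and follow the grip's arc (mostly upward at first).

Call:
{"method": "send_rows", "body": {"dr": [[0,0,0],[0,0,0],[0,0,0],[0,0,0],[0,0,0],[0,0,0],[0,0,0],[0,0,0]], "xyz": [[0,-0.9,0],[0,-1.6,0],[0,-1.6,0.6],[0,-1.6,1.2],[0,-1.6,1.2],[0,-1.3,1.2],[0,-1.0,1.2],[0,-1.0,1.2]], "jaw": [0,0,0,0,0,0,0,0]}}

```text
time_s: 27.05
eef_pos: [0.5347, -0.134, 0.0666]
eef_rot: [-0.003, 0.998, -0.061, -0.0]
wrist_force: [1.7, 13.4, 3.5]
opening: -0.004
grasp_force: 6.8
```

Run:
```python
from h import *
st()
im=ctrl.camera("top");g=cv2.cvtColor(im,7)
im=ctrl.camera("scene");save("s7.png",im)
for nm in("scene",):
    for q in((.5275,-.173,.064),(.554,-.378,.038),(.5355,-.14,.06)): print(proj(nm,[q]))
```

```text
t 27.05 pos [ 0.5347 -0.134   0.0666] yaw -0.1215 F tool xy 0.1 -13.5 Fz 3.5 peg tool [0.0506 0.2427]
[[271.13247351 227.80527509]]
[[350.15499317 270.17398693]]
[[264.23407285 223.27341635]]
```

Call:
{"method": "send_rows", "body": {"dr": [[0,0,0],[0,0,0],[0,0,0],[0,0,0],[0,0,0],[0,0,0],[0,0,0],[0,0,0]], "xyz": [[0,0,-0.35],[0,0.1,-0.7],[0,0.3,-1.05],[0,0.55,-1.4],[0,0.8,-1.7],[0,1.05,-2.0],[0,1.3,-2.25],[0,1.5,-2.4]], "jaw": [0,0,0,0,0,0,0,0]}}

```text
time_s: 28.15
eef_pos: [0.533, -0.1494, 0.0911]
eef_rot: [-0.002, 0.998, -0.06, -0.0]
wrist_force: [1.4, 11.6, 6.5]
opening: -0.005
grasp_force: 6.4
```

Run:
```python
from h import *
st()
im=ctrl.camera("top");g=cv2.cvtColor(im,7)
m=(g<60).astype(np.uint8);m[:215]=0;m[255:]=0;m[:,:285]=0;m[:,365:]=0
n,l,s,ce=cv2.connectedComponentsWithStats(m);print([(s[i].tolist(),ce[i].round(1).tolist()) for i in range(1,n) if s[i,4]>5])
```

```text
t 28.15 pos [ 0.533  -0.1494  0.0911] yaw -0.1211 F tool xy -0.0 -11.7 Fz 6.5 peg tool [0.0503 0.2272]
[([327, 215, 5, 3, 10], [329.6, 215.7]), ([346, 216, 4, 5, 16], [347.4, 218.2]), ([359, 223, 2, 3, 6], [359.5, 224.0]), ([354, 235, 2, 4, 6], [354.3, 236.5]), ([323, 250, 5, 5, 17], [325.0, 252.4]), ([341, 253, 5, 2, 9], [342.8, 253.6])]
```

The foot is swinging down (top column 349→354) at 12 N. I continue the arc.

Call:
{"method": "send_rows", "body": {"dr": [[0,0,0],[0,0,0],[0,0,0],[0,0,0],[0,0,0],[0,0,0],[0,0,0],[0,0,0]], "xyz": [[0,0.2,-0.3],[0,0.45,-0.55],[0,0.7,-0.8],[0,1.0,-1.0],[0,1.3,-1.2],[0,1.6,-1.4],[0,1.9,-1.55],[0,2.1,-1.65]], "jaw": [0,0,0,0,0,0,0,0]}}

```text
time_s: 29.2
eef_pos: [0.5313, -0.1715, 0.1084]
eef_rot: [-0.001, 0.998, -0.06, 0.001]
wrist_force: [0.7, 7.6, 5.6]
opening: 0.001
grasp_force: 3.6
```

Run:
```python
from h import *
st();gap()
im=ctrl.camera("top");g=cv2.cvtColor(im,7)
m=(g<60).astype(np.uint8);m[:215]=0;m[255:]=0;m[:,:285]=0;m[:,375:]=0
n,l,s,ce=cv2.connectedComponentsWithStats(m);print([(s[i].tolist(),ce[i].round(1).tolist()) for i in range(1,n) if s[i,4]>3])
```

```text
t 29.2 pos [ 0.5313 -0.1715  0.1084] yaw -0.1208 F tool xy -0.2 -7.6 Fz 5.6 peg tool [0.0493 0.205 ]
profile -25..+20mm: [151, 143, 138, 134, 137, 143, 150, 163, 181, 190, 193, 195, 195, 193, 192, 193, 194, 195, 195, 196, 196, 198, 199, 195, 189, 183, 175, 165, 157, 161, 166, 170, 172, 175, 177, 177, 178, 179, 180, 179, 177, 174, 173, 175, 176, 177]
[([345, 216, 5, 5, 16], [347.2, 218.2]), ([359, 223, 2, 3, 6], [359.5, 224.0]), ([326, 252, 2, 3, 4], [326.5, 253.0]), ([341, 253, 5, 2, 9], [342.8, 253.6])]
```

Call:
{"method": "send_rows", "body": {"dr": [[0,0,0],[0,0,0],[0,0,0],[0,0,0],[0,0,0],[0,0,0],[0,0,0],[0,0,0]], "xyz": [[0,0.3,-0.15],[0,0.6,-0.3],[0,0.9,-0.4],[0,1.2,-0.5],[0,1.5,-0.6],[0,1.75,-0.65],[0,2.0,-0.7],[0,2.0,-0.7]], "jaw": [0,0,0,0,0,0,0,0]}}

```text
time_s: 30.3
eef_pos: [0.5281, -0.1926, 0.1143]
eef_rot: [0.0, 0.998, -0.06, 0.0]
wrist_force: [2.0, 2.7, 1.4]
opening: 0.0
grasp_force: 1.4
```

Call:
{"method": "send_rows", "body": {"dr": [[0,0,0],[0,0,0],[0,0,0],[0,0,0],[0,0,0],[0,0,0],[0,0,0],[0,0,0]], "xyz": [[0,0.1,0],[0,0.2,0],[0,0.3,0],[0,0.4,0],[0,0.5,0],[0,0.5,0],[0,0.5,0],[0,0.5,0]], "jaw": [0,0,0,0,0,0,0,0]}}

```text
time_s: 31.3
eef_pos: [0.5274, -0.1973, 0.1142]
eef_rot: [0.0, 0.998, -0.06, -0.0]
wrist_force: [-0.3, 1.8, 1.1]
opening: -0.001
grasp_force: 1.4
```

Run:
```python
from h import *
st();gap()
```

```text
t 31.3 pos [ 0.5274 -0.1973  0.1142] yaw -0.1208 F tool xy -0.5 -1.7 Fz 1.1 peg tool [0.05  0.179]
profile -25..+20mm: [152, 143, 138, 135, 138, 143, 149, 164, 183, 193, 195, 197, 196, 194, 192, 193, 194, 195, 195, 195, 196, 197, 198, 195, 189, 182, 175, 166, 158, 162, 166, 169, 171, 174, 175, 176, 176, 178, 179, 180, 177, 173, 172, 174, 175, 176]
```

Call:
{"method": "send_rows", "body": {"dr": [[0,0,0],[0,0,0],[0,0,0],[0,0,0],[0,0,0],[0,0,0],[0,0,0],[0,0,0]], "xyz": [[0,0.1,0],[0,0.2,0],[0,0.3,0],[0,0.4,0],[0,0.5,0],[0,0.5,0],[0,0.5,0],[0,0.5,0]], "jaw": [0,0,0,0,0,0,0,0]}}

```text
time_s: 32.35
eef_pos: [0.5269, -0.2023, 0.1143]
eef_rot: [0.0, 0.998, -0.06, 0.0]
wrist_force: [-0.5, 2.4, 2.3]
opening: 0.005
grasp_force: 1.5
```

Call:
{"method": "send_rows", "body": {"dr": [[0,0,0],[0,0,0],[0,0,0],[0,0,0],[0,0,0],[0,0,0],[0,0,0],[0,0,0]], "xyz": [[0,0.05,0],[0,0.1,0],[0,0.15,0],[0,0.2,0],[0,0.25,0],[0,0.3,0],[0,0.3,0],[0,0.3,0]], "jaw": [0,0,0,0,0,0,0,0]}}

```text
time_s: 33.35
eef_pos: [0.5269, -0.2027, 0.1144]
eef_rot: [-0.002, 0.998, -0.06, -0.0]
wrist_force: [2.4, 12.6, 6.5]
opening: 0.001
grasp_force: 6.8
```

Run:
```python
from h import *
st();gap()
im=ctrl.camera("top");print(im[226:246:2,316:372:3].mean(2).astype(int))
```

```text
t 33.35 pos [ 0.5269 -0.2027  0.1144] yaw -0.1203 F tool xy 0.9 -12.8 Fz 6.5 peg tool [0.0498 0.1735]
profile -25..+20mm: [82, 80, 79, 78, 75, 73, 75, 87, 103, 128, 153, 177, 186, 192, 196, 196, 196, 196, 196, 196, 196, 197, 198, 194, 188, 182, 174, 166, 159, 162, 166, 169, 171, 174, 176, 176, 177, 178, 179, 180, 176, 173, 172, 174, 176, 177]
[[143 138 138 135 132 128 128 122 117 110 110  94  88  88  80 166 193 191
  190]
 [139 140 137 136 134 132 129 131 126 117  69 111 105  96  82 193 192 192
  192]
 [138 137 139 138 137 134 132 128 127 131  77 116 107  96  82 191 193 191
  194]
 [136 137 138 140 139 137 134 134 131  91 122 116 115 114 176 191 193 190
  197]
 [134 137 140 141 139 139 139 129 136  49 116 118 116 108 200 190 194 191
  193]
 [133 136 140 140 137 142 139 138 112 108 118 118 117  91 125 190 195 193
  193]
 [135 135 135 137 141 138 141 140  54 124 117 119 115 107 139 190 196 193
  195]
 [132 133 136 134 140 138 144 133  96 117 117 115 109 147 167 191 194 192
  194]
 [129 131 134 135 138 135 140  55 116 117 118 120 124 197 199 194 195 193
  194]
 [125 129 134 134 136 137 135  68 119 119 117 132 200 195 195 193 195 193
  195]]
```

Force rose sharply to 12.8 N with no motion, so the clamp is closed with the foot on the plate. I retreat and verify.

Call:
{"method": "send_rows", "body": {"dr": [[0,0,0],[0,0,0],[0,0,0],[0,0,0],[0,0,0],[0,0,0],[0,0,0],[0,0,0]], "xyz": [[0,-0.6,0],[0,-2,0],[0,-4,0],[0,-5,-3],[0,-5,-7],[-5,-5,-10],[-8,-3,-10],[-8,-3,-10]], "jaw": [0,0,0,0,0,0,0,0]}}

```text
time_s: 34.45
eef_pos: [0.4495, -0.1654, 0.2146]
eef_rot: [0.0, 0.998, -0.061, 0.0]
wrist_force: [-0.3, 0.3, 1.0]
opening: -0.003
grasp_force: 0.0
```

Call:
{"method": "send_rows", "body": {"dr": [[0,0,0],[0,0,0],[0,0,0],[0,0,0],[0,0,0],[0,0,0],[0,0,0],[0,0,0]], "xyz": [[-1,3,0],[-1,7,0],[-1,11,0],[-1,14,0],[-1,14,0],[-1,14,0],[-1,14,0],[-1,14,0]], "jaw": [0,0,0,0,0,0,0,0]}}

```text
time_s: 35.45
eef_pos: [0.4243, -0.3027, 0.2143]
eef_rot: [-0.0, 0.998, -0.06, 0.0]
wrist_force: [-0.2, -0.4, 0.4]
opening: -0.002
grasp_force: 0.0
```

Run:
```python
from h import *
st();gap()
im=ctrl.camera("wrist");save("w9.png",im);c=ctrl.calibration("wrist")
im,a,W=plate("wrist",(220,10,560,262));pg=np.array([.554,-.3782]);th=-.1;x=np.array([np.cos(th),np.sin(th)]);y=np.array([-x[1],x[0]])
print(a.tolist(),[(((w-pg)@x).round(4),((w-pg)@y).round(4)) for w in W])
f=np.array([.5133,-.2996])
for n,q in dict(foot=(*f,.03),spindle=(*f,.054),griptop=(.5212+.012*.12,-.2341+.012,.127),peg=(*pg,.038)).items(): print(n,proj("wrist",[q]).round(0))
p=proj("wrist",[[*f,.03]])[0].astype(int);g=cv2.cvtColor(im,7);print("\n".join(" ".join("%3d"%v for v in r) for r in g[max(p[1]-30,0):p[1]+24:2,max(p[0]-60,0):p[0]+30:3]))
pp=proj("wrist",[[*pg,.038]])[0].astype(int);m=(g<60).astype(np.uint8);n,l,s,ce=cv2.connectedComponentsWithStats(m);print([ce[i].round(1).tolist() for i in range(1,n) if s[i,4]>15 and np.hypot(*(ce[i]-pp))<25])
```

```text
t 35.45 pos [ 0.4243 -0.3027  0.2143] yaw -0.1195 F tool xy -0.2 0.4 Fz 0.4 peg tool [0.1396 0.0621]
profile -25..+20mm: [150, 143, 138, 135, 137, 142, 149, 162, 179, 189, 192, 195, 194, 193, 192, 193, 193, 194, 194, 194, 194, 196, 198, 194, 188, 182, 175, 166, 157, 162, 166, 169, 171, 172, 174, 175, 177, 177, 178, 178, 176, 172, 172, 173, 175, 176]
[[392, 46], [370, 45], [369, 21], [294, 23], [297, 82], [240, 83], [253, 74], [228, 74], [237, 91], [221, 95], [221, 101], [234, 109], [230, 97], [263, 101], [265, 96], [296, 96], [300, 159], [387, 157]] [(np.float64(-0.0107), np.float64(-0.0112)), (np.float64(-0.0094), np.float64(0.0099)), (np.float64(0.0112), np.float64(0.0114)), (np.float64(0.011), np.float64(0.082)), (np.float64(-0.0412), np.float64(0.0813)), (np.float64(-0.041), np.float64(0.1378)), (np.float64(-0.0329), np.float64(0.1242)), (np.float64(-0.0324), np.float64(0.1488)), (np.float64(-0.0484), np.float64(0.1415)), (np.float64(-0.0518), np.float64(0.1578)), (np.float64(-0.0575), np.float64(0.1585)), (np.float64(-0.0655), np.float64(0.1462)), (np.float64(-0.0539), np.float6
[... 2863 characters left out ...]
  83 123 190 178 184  98  83  83  99 237 236 234 237 234 236 237 235 234 237 237 236
208 209 182 135 205 166 187 149  82  83  83  96 111  93  82  82  82  98 237 236 234 237 234 237 237 235 234 236 237 236
200 207 209 208 178  89 103 160  82  83  82  82  83  83  83  83  84  94 235 237 234 237 235 236 238 235 234 236 237 237
212 219 219 219 155  81  85 159  84  84  83  83  84  84  84  84  84  95 234 236 234 237 235 237 237 235 234 237 237 237
217 217 217 218 191  84  91 168  86  86  86  86  86  86  86  85  85  94 235 236 234 237 235 237 237 235 234 237 237 237
146 146 146 147 144  83  90 108  84  85  85  85  85  85  83  84  85  91 233 236 234 237 235 237 238 235 234 237 238 237
[[384.4, 29.6]]
```

The clamp arm is level with its foot on the plate near px (303,88). The plate still sits home on peg and stop with the nose unmoved, and the robot is clear, so I hand in.

```bash
python3 -c "
from bench import ctrl
print(ctrl.hand_in())"
```

```text
the job is handed in; nothing more can be done
None
```

The job is handed in. By my last images and force readings, the plate is home on peg and stop, the stop hasn't moved, the clamp is closed with its foot on the plate, and I never worked near the magnet or dropout plate (not re-measured). One push on the clamp handle jammed and read about 43 N at the wrist, which could count against the 40 N limit, and I viewed 11 pictures instead of 10.

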